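# Lock the carving jig's jaw through its L-slot

### The job

On the wooden holding jig, push the upright round knob along the long leg of its L-shaped slot to the corner, then push it round the corner fully home to the end of the short leg, so that the jaw slides the carved panel up to the fence and stays locked. Only push the knob, never lift it; do not touch the panel yourself, and leave the jar, cup, finial and gouge where they stand. Finish clear of everything.

Things in the scene. Friction and masses are not known exactly. Their poses are not given: they have to be found in the camera images.
- jig: wooden holding jig fixed to the bench, yaw differs. Origin: centre of the underside of its base board (200 mm in x, 340 mm in y, 18 mm thick). On its -y half lies the slot plate (x -100 to 100, y -165 to -35 mm, top 42 mm above the bench) with an L-shaped slot 19 mm wide: the long leg runs to +y along x = -25 mm, the short leg from the corner to +x
- corner (a point): where the pin's centre stands at the slot's corner, at the slot plate's top face (x -25, y -58 mm in the jig, 42 mm above the bench). The short leg ends with the pin's centre 52 mm from here along the jig's +x
- fence (a point): middle of the inner face of the fence at the jig's +y end (y 142 mm in the jig; the fence is 200 mm wide, top 50 mm above the bench)
- knob_mid (a point): middle of the upright round steel knob (30 mm diameter, 42 mm high, from 44 to 86 mm above the bench, so 2 mm above the slot plate; this point is 65 mm above the bench). It sits on a 16 mm steel pin that runs in the slot. Needs about 3 to 5 N to push; it stays where it is left and cannot tilt. It starts in the long leg, in its part away from the corner
- jaw (a joint): travel of knob and jaw together along the jig's +y (long leg), m: 0 at the foot of the slot, 0.084 hard stop at the corner. Cannot move back once the pin is in the short leg. Knob centre y in the jig = -0.142 + this
- pin (a joint): travel of the knob along the jig's +x (short leg), m: 0 in the long leg, 0.052 hard stop at the end of the short leg. Knob centre x in the jig = -0.025 + this. The slot lets it move only with the jaw at about 0.081 or more
- knob (a joint): lift of the knob up its pin, m: 0 down (it drops back by its own 0.15 kg); it is loose and can rise 0.020 if it is pulled up
- jaw_face (a point): middle of the front face of the moving jaw, a wooden bar 170 mm wide in the jig's x, 18 mm thick, top 50 mm above the bench; it faces the panel and moves with joint jaw (face at y = -0.014 + jaw in the jig)
- panel: loose carved wooden panel with a rosette, 110 mm (its x) by 70 mm (its y) by 22 mm, lying on the base board between jaw and fence; origin at the centre of its underside. It starts short of the fence; with the jaw closed it lies at the fence (y about 107 mm in the jig)
- glue_jar: closed jar, 60 mm diameter, 75 mm high, beside the jig; origin at the centre of its underside. To be left alone
- cup: white cup, 68 mm diameter, 80 mm high, beside the jig; origin at the centre of its underside. To be left alone
- finial: turned wooden finial, 48 mm diameter, 75 mm high, beside the jig; origin at the centre of its underside. To be left alone
- gouge: carving gouge, 220 mm long, 22 mm high, lying beside the jig on its +x side; origin near its middle, on the bench. To be left alone
Not all that is in view belongs to the job. What is shaped like the panel but purple is not meant.

How it is judged:
By the outcome, as a careful person would: the job done as asked, in the order asked, and still so for the second after the job is handed in, with the robot touching nothing.
It also fails if it takes over 48 s, if anything falls off the work surface, if the arm or the gripper's body presses on something with over 40 N, if the wrist force passes 120 N, or if a joint passes its speed limit or range.

### The arm

A 6-joint arm with a two-finger parallel gripper is mounted at the origin on the work surface. World frame = base frame: x ahead of the robot, y to its left, z up, the work surface at z = 0. Lengths are in m, angles in degrees, forces in N, time in s.
With the tool pointing down it reaches from about 0.375 to 0.9 m from the base axis. Payload 3.1 kg.
Tool frame: the origin (TCP) lies at the centre of the arm's flange, where the gripper is bolted on; the fingertips stand 182 mm ahead of it and the grasp point (between the pads) lies 164 mm ahead of it; x points along the fingers, z is the direction in which the jaws open and shut, and the axes are right-handed (so a half turn about x gives the same grasp; the last joint's range is limited). The gripper opens to 87 mm and grips with 3 to 60 N. Pads are 19 mm wide; open, the fingers measure 117 mm over their backs; the gripper's body (75 mm by 190 mm) begins 51 mm behind the grasp point.
Start: joints at [58.757, 30.224, 82.088, -0, 67.689, -10.227], TCP at [0.224, 0.583, 0.405] pointing down, gripper open.
Joint ranges: [-176.69, 176.69], [-43.24, 126.21], [12.49, 139.97], [-82, 262], [0, 151.66], [-163.58, 163.58]. Speed limits (degrees/s): [159.86, 159.86, 180, 180, 180, 180].

### API

Orientations are given as a 3x3 rotation matrix whose columns are the frame's x, y, z axes.
In Python, from rig import bot gives the robot as it stands.
- The arm moves only by the shell command python3 -m crank 'ROWS' [OPENING]. ROWS is JSON, a list of rows, each an object with "offset": the shift along the tool's x, y, z in m, a list of three; "spin": the turn about the tool's x in rad. A call has 1 to 12 rows; each row shifts and turns the commanded pose from where the row before left it, along the tool's axes as they then stand; what a row does not reach is not made up. A row lasts 1/10 s, in which the tool goes at most 50 mm and 8.59 degrees, less where a joint would pass 70% of its speed; a pose out of reach is approached as far as the arm can. A call is refused whole if a number of a shift passes 0.05 or a number of a turn 0.15, either way. A call with a gripper value outside its range is refused whole. OPENING is the finger opening in m, from 0 to 0.087, set as the call begins (- or left out, the last holds). The fingers move at their own pace and stop on an object; the grip force is fixed at half the most. Time passes only in rows, so rows that do not move let the fingers close. It gives the time, the measured TCP pose, the force and the opening at its end, in the units of the state.
- bot.read_state(): the state, without advancing time (a new reading comes with each control period).
- bot.capture(name): name is "scene" or "top" or "wrist"; returns a dict with "pixels" (400x640x3 uint8, blue, green, red), "depth" (400x640 float32, m along the optical axis (not along the pixel's ray), 0 where there is no reading), "K" (3x3 intrinsics, pixels), "world_to_cam" (4x4, takes a point from world to camera coordinates). Camera axes: x right, y up, looking along -z (the intrinsics and any distortion apply to the point x, -y, -z); pixel columns grow to the right and rows downward; lengths in m; the calibration is good to about 2 mm. A picture is of the moment at which its call begins.
- bot.hand_in(): hands the job in, once; it reports no verdict.
Trained networks look in a picture, given as the dict that the camera call returned (one of the last four; its "shot" number tells which), for a name from the list of things; names that differ only in an ending like _2 or _b are one class to them, and where a whole thing is asked for, a point or a joint stands for the part that bears it (a point fixed in the world has none). Each returns a list of dicts, best first, with "p" (0 to 1); they miss things now and then, are a little off and sometimes report something else, mostly with a low value. They report only what shows in the picture. A call takes as long as a camera call. They do not tell look-alikes from the thing itself.
- bot.regions_of(label, picture): "region" (400x640 bool, what is visible of it) and "extent" ([centre column, centre row, width, height] in pixels, round what is visible of it).
The state is a dict: "time_s": time; "joint_positions": joint angles; "qvel": joint speeds; "tau": joint torques, N m; "position": TCP position; "tcp_rot": TCP orientation; "force": force on the tool from outside, world axes, zero at the start; "moment": the same for the moment, N m; "opening": opening from 0.0 (shut) to 1.0 (fully open).
Only numpy, scipy, OpenCV 4.12 (cv2) and the standard library are available. Lean on these libraries where they do the work, as an engineer would, in place of code of your own. Each camera call takes 0.05 s, during which the arm holds its last target.

## Working session

There is one attempt and no reset: what is moved stays moved. The work goes in short steps, Python scripts to look and compute and a shell command to move; the robot and the scene stay as the last step left them, time stands still between calls to the robot, and variables do not carry over. Pictures are saved under pics/ and viewed, and the job is handed in when it is done.

```bash
ls; mkdir -p pics; python3 - <<'E'
from rig import bot
import cv2,numpy as np,pickle
s=bot.read_state()
print(s)
for n in("scene","top"):
    p=bot.capture(n); cv2.imwrite(f"pics/{n}0.png",p["pixels"]); pickle.dump(p,open(f"{n}0.pkl","wb"))
    for l in("knob_mid","jig","panel","jaw_face","glue_jar","cup","finial","gouge"):
        for r in bot.regions_of(l,p)[:2]: print(n,l,round(r["p"],2),np.round(r["extent"]))
E
```

```text
pics
{'time_s': 0.0, 'joint_positions': array([ 5.87578439e+01,  3.02781080e+01,  8.21560792e+01,  2.42633314e-04,
        6.76879704e+01, -1.02265212e+01]), 'qvel': array([-0.01482183,  0.00455686,  0.014822  ,  0.0008291 ,  0.12931938,
        0.06797513]), 'tau': array([-1.43246965e-03, -4.40045679e+01, -1.76592493e+01,  6.33044075e-02,
        5.83174895e-02, -1.68568477e-04]), 'position': array([0.22392376, 0.5831444 , 0.40378211]), 'tcp_rot': array([[-1.10915034e-03, -9.33481810e-01,  3.58623034e-01],
       [-1.82083398e-03,  3.58624545e-01,  9.33480112e-01],
       [-9.99997727e-01,  3.82376778e-04, -2.09748394e-03]]), 'force': array([-0.02252855,  0.46970984, -0.70919636]), 'moment': array([-0.00709348, -0.04518455,  0.01967549]), 'opening': 0.9993311798852673}
scene knob_mid 0.67 [289. 161.  12.  20.]
scene panel 0.96 [352. 231.  59.  49.]
scene panel 0.77 [424. 314.  50.  58.]
scene jaw_face 0.89 [313. 190.  61.  75.]
scene jaw_face 0.63 [270. 132.  26.  35.]
scene glue_jar 0.84 [270. 132.  26.  35.]
scene finial 0.82 [249. 226.  25.  31.]
scene gouge 0.8 [301. 292.  71.  82.]
top knob_mid 0.77 [372. 203.  17.  19.]
top jig 0.55 [307. 207. 173. 120.]
top panel 0.87 [270. 219.  45.  56.]
top panel 0.76 [168. 222.  60.  52.]
top jaw_face 0.7 [344. 203.  77.  82.]
top glue_jar 0.92 [435. 214.  37.  27.]
top cup 0.74 [432. 162.  42.  38.]
top cup 0.52 [305. 206. 169. 119.]
top finial 0.92 [329. 140.  19.  24.]
top gouge 0.97 [249. 145.  93.  14.]
```

```bash
python3 - <<'E'
import cv2,numpy as np,pickle
p=pickle.load(open("top0.pkl","rb"))
im=p["pixels"]
cv2.imwrite("pics/topcrop.png",cv2.resize(im[100:300,130:480],None,fx=2.28,fy=2.28,interpolation=cv2.INTER_CUBIC))
print(p["K"],p["world_to_cam"],{k:v for k,v in p.items() if k not in("pixels","depth")}.keys())
E
```

```text
[[517.62299616   0.         314.30454832]
 [  0.         517.62299616 200.35670353]
 [  0.           0.           1.        ]] [[-0.0184445  -0.99979831  0.00794655  0.02987878]
 [ 0.98522752 -0.01682115  0.17042235 -0.551792  ]
 [-0.1702543   0.01097252  0.98533907 -1.0644584 ]
 [ 0.          0.          0.          1.        ]] dict_keys(['K', 'world_to_cam', 'shot'])
```

View pics/scene0.png

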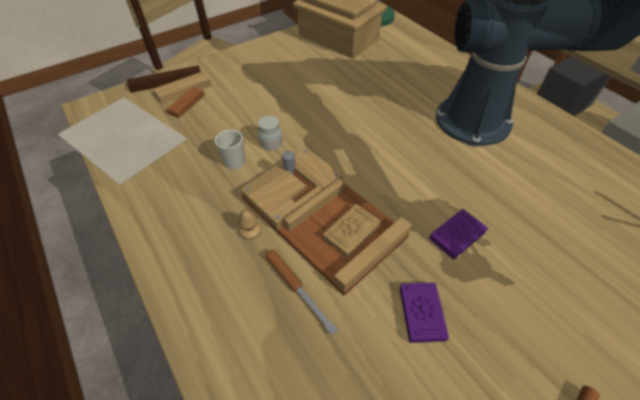

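View pics/top0.png

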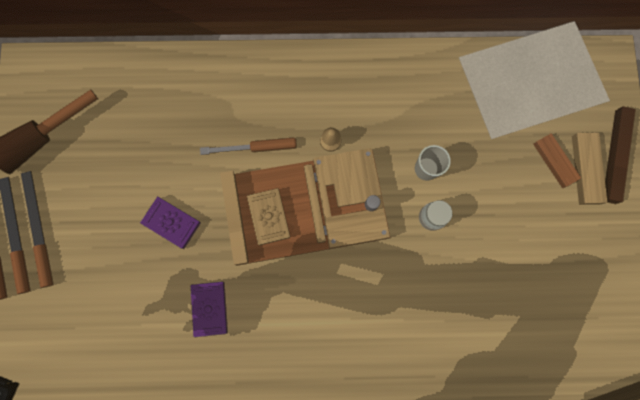

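View pics/topcrop.png

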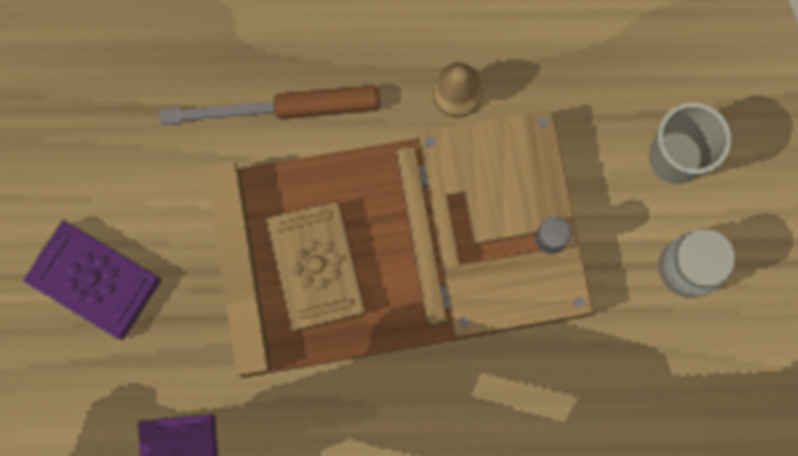

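```bash
cat > h.py <<'E'
import numpy as np
def onplane(p,u,v,z):
    K=p["K"];T=p["world_to_cam"];R=T[:3,:3];t=T[:3,3]
    d=R.T@np.array([(u-K[0,2])/K[0,0],-(v-K[1,2])/K[1,1],-1]);c=-R.T@t
    return c+d*(z-c[2])/d[2]
def proj(p,X):
    K=p["K"];T=p["world_to_cam"];X=np.atleast_2d(X);c=X@T[:3,:3].T+T[:3,3]
    return np.c_[K[0,2]+K[0,0]*c[:,0]/-c[:,2],K[1,2]+K[1,1]*c[:,1]/c[:,2]]
def cloud(p):
    K=p["K"];T=p["world_to_cam"];d=p["depth"];v,u=np.mgrid[:d.shape[0],:d.shape[1]]
    c=np.stack([(u-K[0,2])/K[0,0]*d,-(v-K[1,2])/K[1,1]*d,-d],-1)
    W=(c-T[:3,3])@T[:3,:3]; W[d==0]=np.nan; return W
E
python3 - <<'E'
import pickle,numpy as np,cv2
from h import *
p=pickle.load(open("top0.pkl","rb"))
W=cloud(p)
for n,(u,v) in dict(knob=(372,201),plate=(350,225),jaw=(318,205),fence=(236,220),jar=(437,211),bench=(300,320),base=(290,190)).items(): print(n,np.round(W[v,u],4))
# points near height 42mm in area
z=W[...,2]; sub=(slice(130,280),slice(210,400))
h=np.zeros_like(z)
m=(z>0.036)&(z<0.056); 
out=np.zeros(z.shape+(3,),np.uint8); out[...]=np.nan_to_num(np.clip(z*2500,0,255))[...,None].astype(np.uint8)
cv2.imwrite("pics/z.png",cv2.resize(out[100:300,130:480],None,fx=2.28,fy=2.28,interpolation=cv2.INTER_NEAREST))
E
```

```text
knob [ 0.5427 -0.0995  0.0828]
plate [ 0.4985 -0.0556  0.0404]
jaw [0.5417 0.0124 0.0493]
fence [0.5124 0.1875 0.0488]
jar [ 0.5207 -0.236   0.0734]
bench [0.2995 0.0552 0.0003]
base [0.581  0.073  0.0204]
```

View pics/z.png

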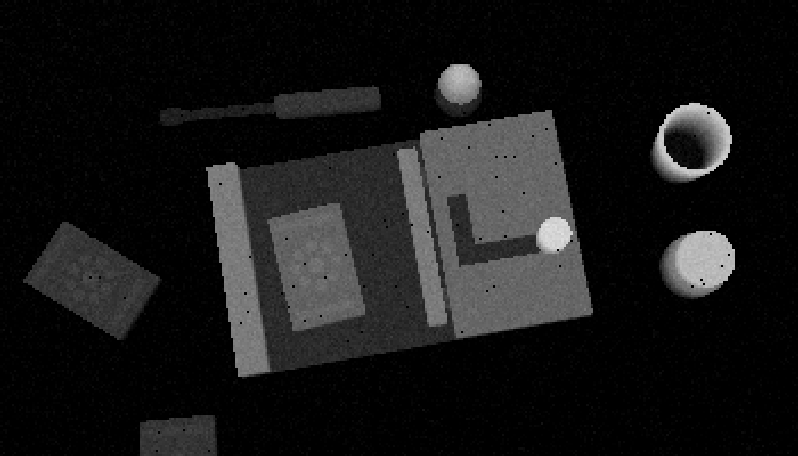

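```bash
cat > fit.py <<'E'
import numpy as np,cv2
from h import *
from scipy.optimize import minimize
def fit(p):
    W=cloud(p).reshape(-1,3); 
    W=W[(W[:,0]>.38)&(W[:,0]<.68)&(W[:,1]>-.2)&(W[:,1]<.27)]
    P=W[(W[:,2]>.0355)&(W[:,2]<.0455)][:,:2]; F=W[(W[:,2]>.0455)&(W[:,2]<.056)&(W[:,1]>.13)][:,:2]
    def cost(q):
        x,y,a=q; c,s=np.cos(a),np.sin(a)
        def loc(P): d=P-[x,y]; return np.c_[c*d[:,0]+s*d[:,1],-s*d[:,0]+c*d[:,1]]
        def score(L,x0,x1,y0,y1):
            d=np.minimum.reduce([L[:,0]-x0,x1-L[:,0],L[:,1]-y0,y1-L[:,1]]); return (1/(1+np.exp(-np.clip(d/.0012,-50,50)))).sum()
        Lp=loc(P);
        slot=score(Lp,-.0345,-.0155,-.15,-.0485)+score(Lp,-.0155,.0365,-.0675,-.0485)
        return -(score(Lp,-.1,.1,-.165,-.035)-slot+score(loc(F),-.1,.1,.142,.170))
    best=None
    for a in np.radians([5,10,15]):
        r=minimize(cost,[.53,.03,a],method="Nelder-Mead",options=dict(xatol=1e-5,fatol=.01,maxiter=2000,initial_simplex=[[.53,.03,a],[.55,.03,a],[.53,.05,a],[.53,.03,a+.1]]))
        if best is None or r.fun<best.fun: best=r
    return best.x,-best.fun,len(P),len(F)
def j2w(q,X):
    x,y,a=q;X=np.atleast_2d(X);c,s=np.cos(a),np.sin(a)
    return np.c_[x+c*X[:,0]-s*X[:,1],y+s*X[:,0]+c*X[:,1],X[:,2]]
def w2j(q,X):
    x,y,a=q;c,s=np.cos(a),np.sin(a);d=np.asarray(X)[:2]-[x,y];return np.array([c*d[0]+s*d[1],-s*d[0]+c*d[1]])
E
python3 - <<'E'
import pickle
from fit import *
p=pickle.load(open("top0.pkl","rb"))
q,*r=fit(p); print(q,np.degrees(q[2]),r)
W=cloud(p).reshape(-1,3)
m=(W[:,2]>.078)&(abs(W[:,0]-.54)<.04)&(abs(W[:,1]+.1)<.04)
k=W[m]; print("knob",k.mean(0),np.ptp(k,axis=0),len(k)); print("knob jig",w2j(q,k.mean(0)))
im=p["pixels"].copy()
def poly(pts,c):
    cv2.polylines(im,[np.round(proj(p,j2w(q,pts))*8).astype(int)],True,c,1,shift=3)
poly([[-.1,-.165,.042],[.1,-.165,.042],[.1,-.035,.042],[-.1,-.035,.042]],(0,255,0))
poly([[-.1,.142,.05],[.1,.142,.05],[.1,.17,.05],[-.1,.17,.05]],(0,255,255))
poly([[-.0345,-.1515,.042],[-.0155,-.1515,.042],[-.0155,-.0675,.042],[.0365,-.0675,.042],[.0365,-.0485,.042],[-.0345,-.0485,.042]],(0,0,255))
cv2.imwrite("pics/fit.png",cv2.resize(im[100:300,130:480],None,fx=2.28,fy=2.28,interpolation=cv2.INTER_CUBIC))
s=pickle.load(open("scene0.pkl","rb"));W=cloud(s).reshape(-1,3)
m=(W[:,2]>.055)&(abs(W[:,0]-.54)<.04)&(abs(W[:,1]+.1)<.04);k=W[m]; print("scene knob",np.round(np.c_[k.min(0),k.mean(0),k.max(0)],4),len(k))
for n,(u,v) in dict(jar=(439,211),cup=(433,155),fin=(331,133)).items():
  W=cloud(p); b=W[v-15:v+15,u-20:u+20].reshape(-1,3); b=b[b[:,2]>.06]; print(n,np.median(b,0),w2j(q,np.median(b,0)),b[:,:2].min(0),b[:,:2].max(0))
for n,l in dict(A=(-.025,-.058,.042),B=(.027,-.058,.042)).items(): print(n,j2w(q,l))
E
```

```text
[0.54418779 0.0395022  0.15816372] 9.062113757904303 [np.float64(5613.180298792247), 6380, 1211]
knob [ 0.54111195 -0.10113678  0.08433689] [0.02844982 0.02934264 0.01283985] 160
knob jig [-0.0251888  -0.13839909]
scene knob [[ 0.5256  0.5434  0.5557]
 [-0.1156 -0.0962 -0.0867]
 [ 0.0552  0.077   0.0894]] 200
jar [ 0.5164906  -0.23925335  0.07360262] [-0.0712569  -0.27091373] [ 0.49105755 -0.26570424] [ 0.54238609 -0.2141112 ]
cup [ 0.64420744 -0.24643686  0.07632413] [ 0.05373436 -0.29812363] [ 0.60858114 -0.26951346] [ 0.66262821 -0.20212198]
fin [ 0.69409193 -0.01832356  0.06726556] [ 0.13892521 -0.08071466] [ 0.68152443 -0.03387147] [ 0.70855749 -0.00561546]
A [[ 0.52863513 -0.02171148  0.042     ]]
B [[ 0.57998607 -0.01352121  0.042     ]]
```

View pics/fit.png

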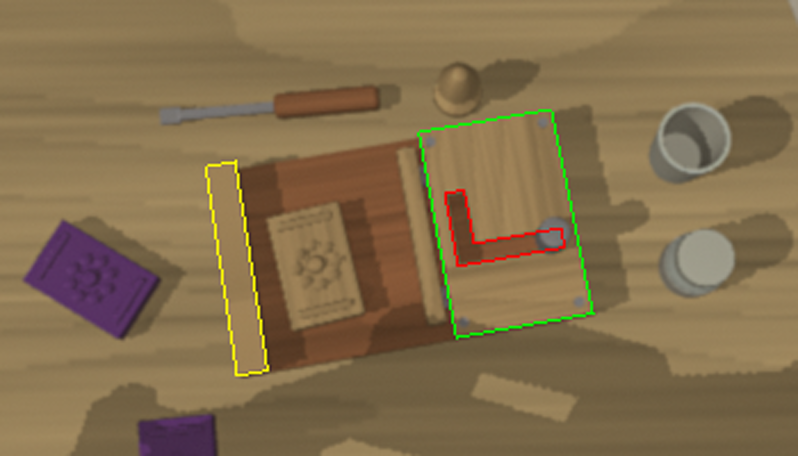

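The knob is at (372,203) in the top view, at the foot of the long leg with jaw about 0.004. The jig fit overlays cleanly, with yaw 9.06°. The panel at (270,217) is the wooden one between jaw and fence. The two purple ones, at (170,222) and (209,308), are decoys. I'll push with the fingers closed, turning the tool z to the jig's +y first.

```bash
python3 -m crank '[{"offset":[0,0,0],"spin":-0.105},{"offset":[0,0,0],"spin":-0.105},{"offset":[0,0,0],"spin":-0.105},{"offset":[0,0,0],"spin":-0.105},{"offset":[0,0,0],"spin":-0.105},{"offset":[0,0,0],"spin":0},{"offset":[0,0,0],"spin":0}]' 0
cat > where.py <<'E'
from rig import bot
from fit import *
q=(0.54418779,0.0395022,0.15816372)
s=bot.read_state();R=s["tcp_rot"];P=s["position"];tip=P+R[:,0]*.182
print("t",s["time_s"],"tip jig mm",np.round(w2j(q,tip)*1000,1),"z",round(tip[2]*1000,1),"force jig",np.round(w2j((0,0,q[2]),s["force"]),1),round(s["force"][2],1),"zang",np.degrees(np.arctan2(R[1,2],R[0,2]))-np.degrees(q[2])-90,"open",round(s["opening"],3),"tilt",np.round(R[:2,0],4))
def go(x,y,z):
    d=j2w(q,[x,y,z])[0]-tip; print("to",(x,y,z),"tool",np.round(R.T@d,4))
E
python3 - <<'E'
from where import *
go(-.025,-.185,.16);go(-.025,-.185,.056)
E
```

```text
time_s: 1.6
position: [0.2241, 0.5834, 0.4047]
tcp_rot: [[0.0, -0.988, -0.155], [0.0, -0.155, 0.988], [-1.0, -0.0, 0.0]]
force: [-0.2, 0.7, -0.1]
opening: 0.447
t 1.6 tip jig mm [-230.4  587.6] z 222.7 force jig [-0.1  0.7] -0.1 zang -0.1269238997822839 open 0.447 tilt [0. 0.]
to (-0.025, -0.185, 0.16) tool [ 0.0627 -0.2071 -0.7721]
to (-0.025, -0.185, 0.056) tool [ 0.1667 -0.2071 -0.7721]
```

```bash
python3 -m crank '[{"offset":[0,-0.0115,-0.043],"spin":0},{"offset":[0,-0.0115,-0.043],"spin":0},{"offset":[0,-0.0115,-0.043],"spin":0},{"offset":[0,-0.0115,-0.043],"spin":0},{"offset":[0,-0.0115,-0.043],"spin":0},{"offset":[0,-0.0115,-0.043],"spin":0},{"offset":[0,-0.0115,-0.043],"spin":0},{"offset":[0,-0.0115,-0.043],"spin":0},{"offset":[0,-0.0115,-0.043],"spin":0}]' 0
python3 -m crank '[{"offset":[0,-0.0115,-0.043],"spin":0},{"offset":[0,-0.0115,-0.043],"spin":0},{"offset":[0,-0.0115,-0.043],"spin":0},{"offset":[0,-0.0115,-0.043],"spin":0},{"offset":[0,-0.0115,-0.043],"spin":0},{"offset":[0,-0.0115,-0.043],"spin":0},{"offset":[0,-0.0115,-0.043],"spin":0},{"offset":[0,-0.0115,-0.043],"spin":0},{"offset":[0,-0.0115,-0.043],"spin":0},{"offset":[0,0,0],"spin":0},{"offset":[0,0,0],"spin":0}]' 0
python3 - <<'E'
from where import *
go(-.025,-.185,.056)
E
```

```text
time_s: 2.5
position: [0.3878, 0.2159, 0.4051]
tcp_rot: [[0.001, -0.988, -0.156], [0.0, -0.156, 0.988], [-1.0, -0.001, 0.0]]
force: [1.8, 0.6, -0.3]
opening: 0.011
time_s: 3.6
position: [0.5504, -0.1492, 0.4044]
tcp_rot: [[-0.001, -0.988, -0.154], [0.001, -0.154, 0.988], [-1.0, 0.001, 0.001]]
force: [-0.2, 0.1, -1.0]
opening: 0.004
t 3.6 tip jig mm [ -23.6 -187.2] z 222.4 force jig [-0.2  0.1] -1.0 zang -0.19237692267437012 open 0.004 tilt [-0.0007  0.0008]
to (-0.025, -0.185, 0.056) tool [0.1664 0.0013 0.002 ]
```

```bash
python3 -m crank '[{"offset":[0.04,0.001,0],"spin":0},{"offset":[0.04,0,0],"spin":0},{"offset":[0.04,0,0],"spin":0},{"offset":[0.03,0,0],"spin":0},{"offset":[0.016,0,0],"spin":0},{"offset":[0,0,0],"spin":0},{"offset":[0,0,0],"spin":0}]' 0
python3 - <<'E'
from where import *
import pickle
for n in("scene","top"):
    p=bot.capture(n); im=p["pixels"]; a=im[90:290,190:510] if n=="scene" else im[110:270,220:476]
    cv2.imwrite(f"pics/{n}1.png",cv2.resize(a,(800,500),interpolation=cv2.INTER_CUBIC)); pickle.dump(p,open(n+"1.pkl","wb"))
E
```

```text
time_s: 4.3
position: [0.5493, -0.1473, 0.2392]
tcp_rot: [[-0.001, -0.987, -0.158], [0.0, -0.158, 0.987], [-1.0, 0.0, 0.0]]
force: [0.9, 0.6, 0.6]
opening: 0.002
t 4.3 tip jig mm [ -24.4 -185.2] z 57.2 force jig [1.  0.4] 0.6 zang 0.0553201265371257 open 0.002 tilt [-0.0005  0.0004]
```

View pics/scene1.png

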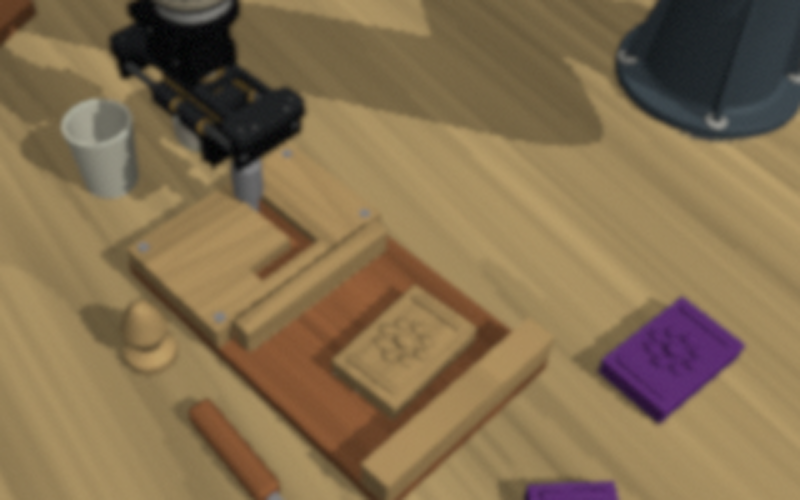

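View pics/top1.png

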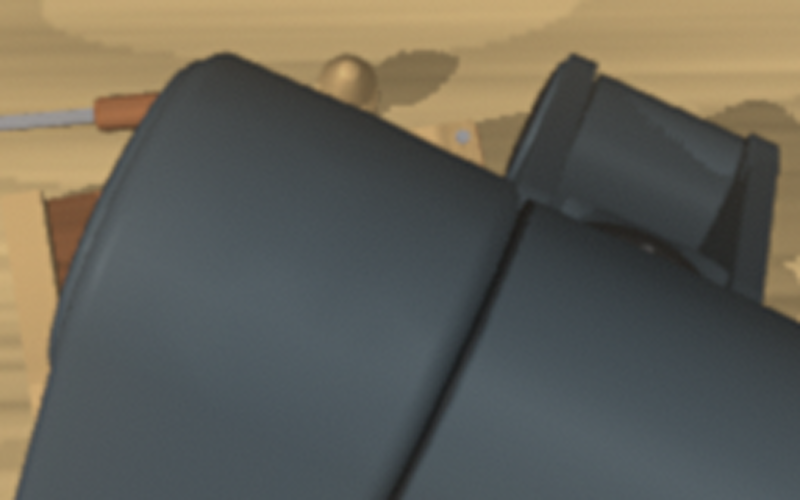

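```bash
python3 -m crank '[{"offset":[0,0,0.008],"spin":0},{"offset":[0,0,0.008],"spin":0},{"offset":[0,0,0.008],"spin":0},{"offset":[0,0,0.008],"spin":0}]' 0 | grep force
python3 -c 'from where import *'
python3 -m crank '[{"offset":[0,0,0.008],"spin":0},{"offset":[0,0,0.008],"spin":0},{"offset":[0,0,0.008],"spin":0},{"offset":[0,0,0.008],"spin":0},{"offset":[0,0,0.008],"spin":0},{"offset":[0,0,0.008],"spin":0}]' 0 | grep force
python3 -c 'from where import *'
python3 - <<'E'
from where import *
p=bot.capture("scene"); cv2.imwrite("pics/scene2.png",cv2.resize(p["pixels"][90:290,190:510],(800,500),interpolation=cv2.INTER_CUBIC))
E
```

```text
force: [-0.8, -2.8, 0.9]
t 4.8 tip jig mm [ -24.1 -154.2] z 57.3 force jig [-1.3 -2.7] 0.9 zang 0.03194354343847294 open 0.002 tilt [ 0.0011 -0.0011]
force: [0.8, -1.9, 2.2]
t 5.4 tip jig mm [ -24.2 -105.9] z 56.8 force jig [ 0.5 -2. ] 2.2 zang 0.005722335056432826 open 0.005 tilt [ 0.0005 -0.0002]
t 5.4 tip jig mm [ -24.2 -105.9] z 56.8 force jig [ 0.5 -2. ] 2.2 zang 0.005722335056432826 open 0.005 tilt [ 0.0005 -0.0002]
```

View pics/scene2.png

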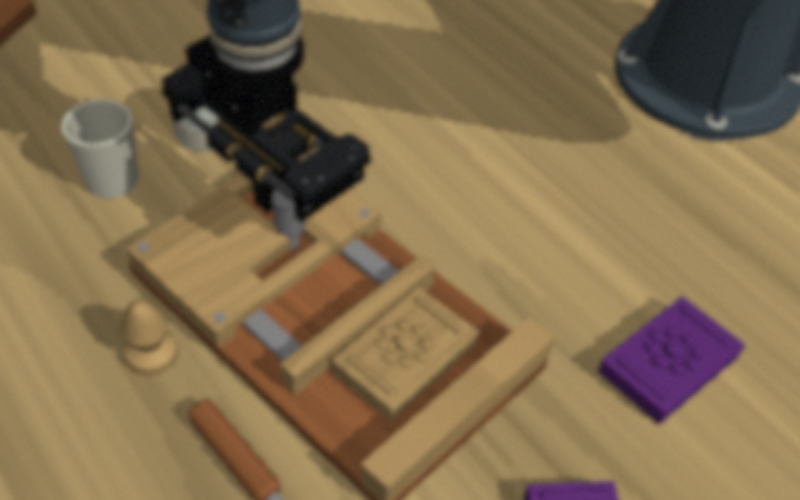

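The jaw is moving with the knob and has nearly reached the panel. I'll continue gently to the stop.

```bash
python3 -m crank '[{"offset":[0,0,0.004],"spin":0},{"offset":[0,0,0.004],"spin":0},{"offset":[0,0,0.003],"spin":0},{"offset":[0,0,0],"spin":0}]' 0 | grep force
python3 -c 'from where import *'
python3 -m crank '[{"offset":[0,0,0.003],"spin":0},{"offset":[0,0,0.002],"spin":0},{"offset":[0,0,0],"spin":0}]' 0 | grep force
python3 -c 'from where import *'
python3 -m crank '[{"offset":[0,0,0.002],"spin":0},{"offset":[0,0,0],"spin":0}]' 0 | grep force
python3 -c 'from where import *'
```

```text
force: [-0.3, -1.2, 0.6]
t 5.85 tip jig mm [-24.7 -94.9] z 56.6 force jig [-0.5 -1.1] 0.6 zang -0.0023159810292980865 open 0.003 tilt [-0.0008  0.0006]
force: [-1.4, -0.6, 0.1]
t 6.15 tip jig mm [-24.6 -90.1] z 56.6 force jig [-1.5 -0.3] 0.1 zang -0.002700724541895738 open 0.007 tilt [-0.0005  0.0004]
force: [-0.0, -1.6, -0.7]
t 6.35 tip jig mm [-24.6 -88.2] z 56.7 force jig [-0.3 -1.5] -0.7 zang 0.0006532792533846532 open 0.006 tilt [-0.0004  0.0003]
```

```bash
for i in 1; do python3 -m crank '[{"offset":[0,0,0.002],"spin":0},{"offset":[0,0,0],"spin":0}]' 0 | grep force
python3 -c 'from where import *'; done
python3 -m crank '[{"offset":[0,0,0.002],"spin":0},{"offset":[0,0,0],"spin":0}]' 0 | grep force
python3 - <<'E'
from where import *
p=bot.capture("scene"); cv2.imwrite("pics/scene3.png",cv2.resize(p["pixels"][90:290,190:510],(800,500),interpolation=cv2.INTER_CUBIC))
W=cloud(p).reshape(-1,3)
c,s_=np.cos(q[2]),np.sin(q[2]);d=W[:,:2]-q[:2];L=np.c_[c*d[:,0]+s_*d[:,1],-s_*d[:,0]+c*d[:,1],W[:,2]]
m=(abs(L[:,0])<.07)&(L[:,1]>0)&(L[:,1]<.12)&(L[:,2]>.046)&(L[:,2]<.056);print("jaw y range",np.percentile(L[m,1],[2,98]),m.sum())
m=(abs(L[:,0])<.04)&(L[:,1]>0.05)&(L[:,1]<.141)&(L[:,2]>.036)&(L[:,2]<.044);print("panel y range",np.percentile(L[m,1],[2,98]),m.sum())
E
```

```text
force: [-0.6, -1.7, 0.3]
t 6.55 tip jig mm [-24.5 -86.2] z 56.7 force jig [-0.8 -1.5] 0.3 zang 0.001780857075118547 open 0.005 tilt [-0.0002  0.0002]
force: [0.1, -1.6, -0.2]
t 6.75 tip jig mm [-24.4 -84.2] z 56.7 force jig [-0.1 -1.7] -0.2 zang -0.0008064871801707341 open 0.002 tilt [-0.      0.0002]
jaw y range [0.05209018 0.1053215 ] 508
panel y range [0.06908005 0.13649021] 951
```

View pics/scene3.png

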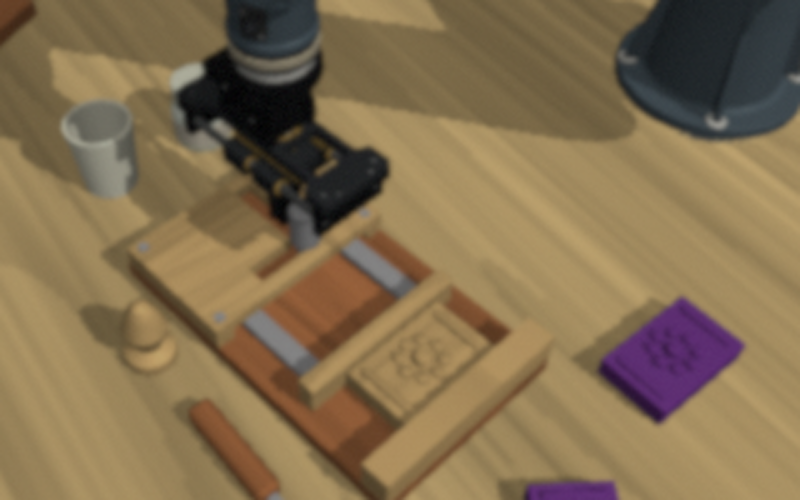

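```bash
python3 -m crank '[{"offset":[0,0,0.002],"spin":0},{"offset":[0,0,0],"spin":0}]' 0 | grep force
python3 -m crank '[{"offset":[0,0,0.0015],"spin":0},{"offset":[0,0,0],"spin":0}]' 0 | grep force
python3 -c 'from where import *'
python3 -m crank '[{"offset":[0,0,0.001],"spin":0},{"offset":[0,0,0],"spin":0}]' 0 | grep force
python3 -c 'from where import *'
```

```text
force: [-1.2, -5.4, -1.9]
force: [-0.2, -9.0, -0.7]
t 7.2 tip jig mm [-23.5 -83.4] z 57.0 force jig [-1.6 -8.9] -0.7 zang 0.10411771417385296 open 0.004 tilt [ 0.0026 -0.0038]
force: [0.0, -11.4, -1.0]
t 7.4 tip jig mm [-23.2 -83.3] z 57.1 force jig [ -1.8 -11.2] -1.0 zang 0.11384235741103055 open 0.006 tilt [ 0.0035 -0.005 ]
```

Hard stop reached at the corner: force rose to 11 N with no further motion. I'll back off and go round to the knob's -x side, staying just above the plate.

```bash
python3 -m crank '[{"offset":[0,0,-0.01],"spin":0},{"offset":[0,0,-0.02],"spin":0},{"offset":[0,0.02,0],"spin":0},{"offset":[0,0.022,0],"spin":0},{"offset":[0,0,0],"spin":0},{"offset":[0,0,0],"spin":0}]' 0 | grep force
python3 - <<'E'
from where import *
go(-.066,-.058,.056)
p=bot.capture("scene"); cv2.imwrite("pics/scene4.png",cv2.resize(p["pixels"][90:290,190:510],(800,500),interpolation=cv2.INTER_CUBIC))
E
```

```text
force: [-0.2, -0.1, 0.2]
t 8.0 tip jig mm [ -65.8 -110.1] z 56.9 force jig [-0.2 -0.1] 0.2 zang -0.050320630025979085 open 0.006 tilt [0.0011 0.0002]
to (-0.066, -0.058, 0.056) tool [0.0009 0.0002 0.0521]
```

View pics/scene4.png

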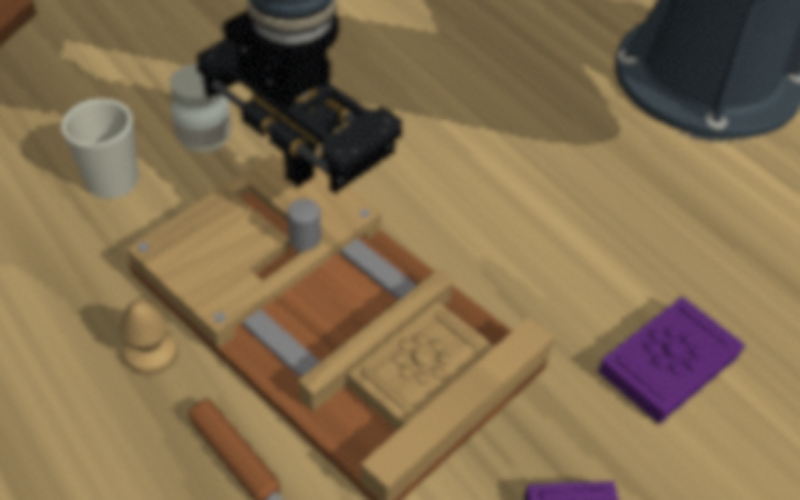

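```bash
python3 -m crank '[{"offset":[0,0,0.02],"spin":0},{"offset":[0,0,0.02],"spin":0},{"offset":[0,0,0.012],"spin":0},{"offset":[0,0,0],"spin":0}]' 0 | grep force
python3 -c 'from where import *'
python3 -m crank '[{"offset":[0,-0.006,0],"spin":0},{"offset":[0,-0.006,0],"spin":0},{"offset":[0,-0.006,0],"spin":0},{"offset":[0,-0.004,0],"spin":0}]' 0 | grep force
python3 -c 'from where import *'
python3 -m crank '[{"offset":[0,-0.004,0],"spin":0},{"offset":[0,-0.005,0],"spin":0},{"offset":[0,-0.005,0],"spin":0}]' 0 | grep force
python3 -c 'from where import *'
```

```text
force: [-0.4, -0.8, -0.2]
t 8.45 tip jig mm [-65.9 -56.5] z 56.8 force jig [-0.5 -0.7] -0.2 zang 0.15795431102206692 open 0.008 tilt [0.0002 0.0002]
force: [-1.0, -0.7, 1.2]
t 8.85 tip jig mm [-44.  -58.5] z 56.7 force jig [-1.1 -0.6] 1.2 zang -0.016624657784163333 open 0.007 tilt [-0.0005 -0.0002]
force: [-1.0, -1.2, -0.8]
t 9.15 tip jig mm [-30.4 -58.1] z 56.6 force jig [-1.2 -1. ] -0.8 zang -0.004399294955675259 open 0.005 tilt [-0.0007 -0.    ]
```

```bash
python3 -m crank '[{"offset":[0,-0.006,0],"spin":0},{"offset":[0,-0.006,0],"spin":0},{"offset":[0,-0.006,0],"spin":0},{"offset":[0,-0.004,0],"spin":0},{"offset":[0,-0.003,0],"spin":0},{"offset":[0,0,0],"spin":0}]' 0 | grep force
python3 -c 'from where import *'
python3 -m crank '[{"offset":[0,-0.003,0],"spin":0},{"offset":[0,-0.002,0],"spin":0},{"offset":[0,0,0],"spin":0}]' 0 | grep force
python3 -c 'from where import *'
python3 - <<'E'
from where import *
p=bot.capture("scene"); cv2.imwrite("pics/scene5.png",cv2.resize(p["pixels"][90:290,190:510],(800,500),interpolation=cv2.INTER_CUBIC))
E
```

```text
force: [-1.1, 0.7, -0.1]
t 9.75 tip jig mm [ -4.6 -57.9] z 56.8 force jig [-1.   0.8] -0.1 zang 0.00031711610463958095 open 0.004 tilt [0.0013 0.0001]
force: [-0.1, -0.1, -0.3]
t 10.05 tip jig mm [ -0.1 -57.9] z 56.8 force jig [-0.1 -0.1] -0.3 zang -0.0001792230168291553 open 0.005 tilt [0.0005 0.0001]
t 10.05 tip jig mm [ -0.1 -57.9] z 56.8 force jig [-0.1 -0.1] -0.3 zang -0.0001792230168291553 open 0.005 tilt [0.0005 0.0001]
```

View pics/scene5.png

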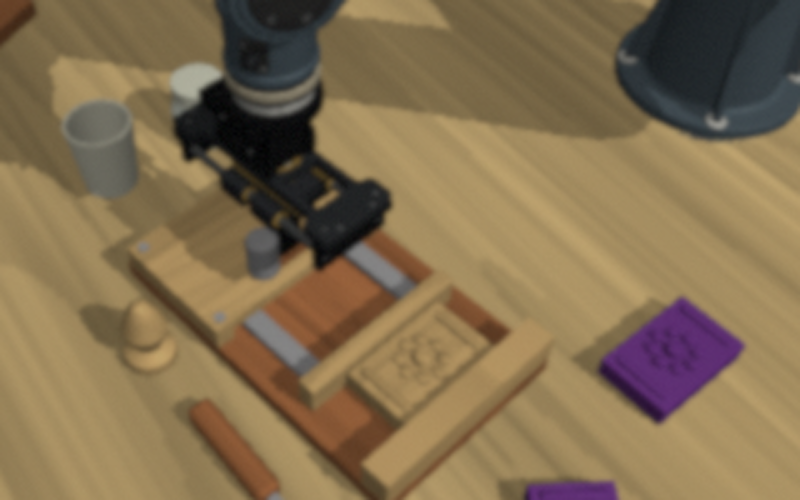

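Knob is in the short leg and nearly home. Last few mm until the stop.

```bash
python3 -m crank '[{"offset":[0,-0.002,0],"spin":0},{"offset":[0,0,0],"spin":0}]' 0 | grep force
python3 -m crank '[{"offset":[0,-0.002,0],"spin":0},{"offset":[0,0,0],"spin":0}]' 0 | grep force
python3 -c 'from where import *'
python3 -m crank '[{"offset":[0,-0.002,0],"spin":0},{"offset":[0,0,0],"spin":0}]' 0 | grep force
python3 -c 'from where import *'
```

```text
force: [-2.3, -1.1, 0.8]
force: [-5.7, -2.2, 4.1]
t 10.5 tip jig mm [  1.5 -57.8] z 56.7 force jig [-6.  -1.2] 4.1 zang 0.043964674608858445 open 0.009 tilt [-0.0049 -0.0001]
force: [-8.6, -5.0, 7.0]
t 10.7 tip jig mm [  1.6 -57.7] z 56.6 force jig [-9.3 -3.5] 7.0 zang 0.07380279278494584 open 0.002 tilt [-0.0088 -0.0004]
```

```bash
python3 -m crank '[{"offset":[0,-0.002,0],"spin":0},{"offset":[0,0,0],"spin":0}]' 0 | grep force
python3 -c 'from where import *'
python3 -m crank '[{"offset":[0,0.012,0],"spin":0},{"offset":[0,0.02,0],"spin":0},{"offset":[0,0,0],"spin":0},{"offset":[-0.04,0,0],"spin":0},{"offset":[-0.05,0,0],"spin":0},{"offset":[-0.05,0,0],"spin":0},{"offset":[0,0,-0.04],"spin":0},{"offset":[0,0.04,0],"spin":0},{"offset":[0,0.05,0],"spin":0},{"offset":[0,0.02,0],"spin":0}]' 0
python3 -m crank '[{"offset":[0,0,0.05],"spin":0},{"offset":[0,0,0.05],"spin":0},{"offset":[0,0,0.05],"spin":0},{"offset":[0,0,0.05],"spin":0},{"offset":[0,0,0.05],"spin":0},{"offset":[0,0,0.05],"spin":0},{"offset":[0,0,0.05],"spin":0},{"offset":[0,0,0.05],"spin":0},{"offset":[0,0,0.05],"spin":0},{"offset":[0,0,0],"spin":0},{"offset":[0,0,0],"spin":0}]' 0
python3 - <<'E'
from where import *
import pickle
c,s_=np.cos(q[2]),np.sin(q[2])
for n in("scene","top"):
    p=bot.capture(n);im=p["pixels"]; pickle.dump(p,open(n+"6.pkl","wb"))
    a=im[90:290,190:510] if n=="scene" else im[110:270,220:476]
    cv2.imwrite(f"pics/{n}6.png",cv2.resize(a,(800,500),interpolation=cv2.INTER_CUBIC))
    W=cloud(p).reshape(-1,3);d=W[:,:2]-q[:2];L=np.c_[c*d[:,0]+s_*d[:,1],-s_*d[:,0]+c*d[:,1],W[:,2]]
    m=(abs(L[:,0])<.06)&(abs(L[:,1]+.07)<.1)&(L[:,2]>.078)&(L[:,2]<.1);print(n,"knob",L[m].mean(0),L[m].min(0),L[m].max(0),m.sum())
E
```

```text
force: [-12.0, -5.7, 9.6]
t 10.9 tip jig mm [  1.7 -57.7] z 56.6 force jig [-12.7  -3.8] 9.6 zang 0.10495970004697597 open 0.007 tilt [-0.0127 -0.0006]
time_s: 11.9
position: [0.4242, -0.0781, 0.3787]
tcp_rot: [[-0.002, -0.988, -0.157], [0.001, -0.157, 0.988], [-1.0, 0.002, 0.001]]
force: [0.1, 0.3, -0.5]
opening: 0.002
time_s: 13.0
position: [0.3559, 0.3676, 0.3789]
tcp_rot: [[0.002, -0.987, -0.161], [0.001, -0.161, 0.987], [-1.0, -0.002, 0.001]]
force: [-0.0, -0.1, 0.4]
opening: 0.004
t 13.0 tip jig mm [-133.9  353.8] z 196.9 force jig [-0.  -0.1] 0.4 zang 0.19911548009389435 open 0.004 tilt [0.0015 0.0008]
scene knob [ 0.02767735 -0.05578371  0.0852664 ] [ 0.01175949 -0.07187455  0.07855164] [ 0.04089637 -0.04297086  0.08829264] 136
top knob [ 0.02628882 -0.05752664  0.08449058] [ 0.01220227 -0.07216506  0.07884933] [ 0.04037259 -0.04330112  0.08886591] 154
```

View pics/top6.png

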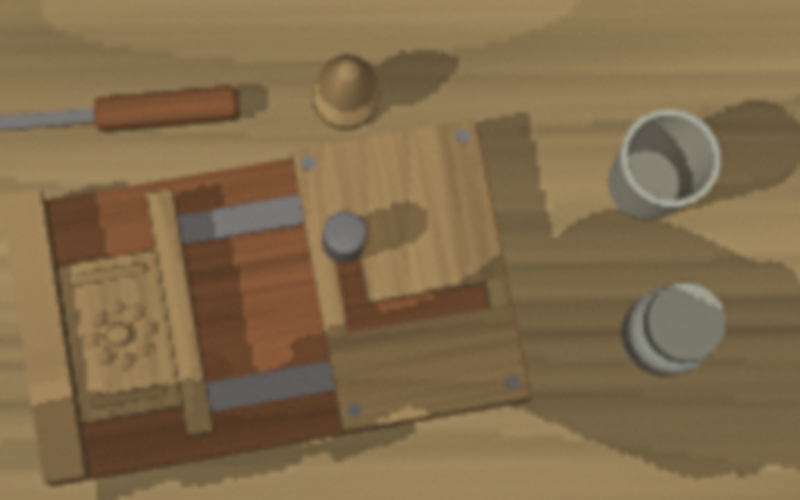

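View pics/scene6.png

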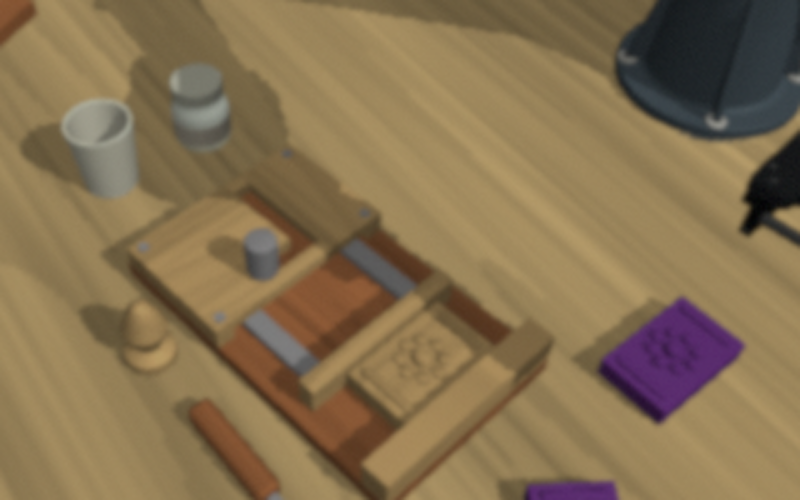

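Top view: the knob is at the end of the short leg (345,236), the panel is between the jaw and the fence (120,335), and the neighbours are where they were. The arm is clear.

```bash
python3 - <<'E'
import pickle
from fit import *
from rig import bot
q=(0.54418779,0.0395022,0.15816372);c,s=np.cos(q[2]),np.sin(q[2])
a=pickle.load(open("top0.pkl","rb"));b=pickle.load(open("top6.pkl","rb"))
for p in(a,b):
    W=cloud(p).reshape(-1,3);d=W[:,:2]-q[:2];L=np.c_[c*d[:,0]+s*d[:,1],-s*d[:,0]+c*d[:,1],W[:,2]]
    m=(abs(L[:,0])<.04)&(L[:,1]>.03)&(L[:,1]<.1415)&(L[:,2]>.035)&(L[:,2]<.0445);print("panel y",np.percentile(L[m,1],[1,50,99]))
    for n,(x,y,h) in dict(jar=(-.071,-.271,.06),cup=(.054,-.298,.06),fin=(.139,-.081,.04)).items():
        m=(np.hypot(L[:,0]-x,L[:,1]-y)<.055)&(L[:,2]>h);print(n,np.round(L[m,:2].mean(0),4))
print(bot.hand_in())
E
```

```text
panel y [0.04900861 0.08434299 0.11861321]
jar [-0.0711 -0.2708]
cup [ 0.0422 -0.2873]
fin [ 0.1217 -0.0811]
panel y [0.07012338 0.10474829 0.13946696]
jar [-0.0711 -0.2709]
cup [ 0.0422 -0.2875]
fin [ 0.1227 -0.0804]
the job is handed in; nothing more can be done
None
```

The knob is home at the end of the short leg, the jaw is closed on the panel, and the job is handed in at about 13 s.

With the gripper shut, I pushed the knob along the long leg to the corner stop, where the force rose to about 11 N with no further motion. I then backed off, went round to its -x side and pushed it along the short leg to the end stop, which gave about 13 N. Then I raised the arm and moved it away, and it touches nothing.

**Last checks:**
- **Knob:** the top camera puts it at jig (26.3, -57.5) mm and the scene camera at (27.7, -55.8) mm. The target is (27, -58) mm, so it is home within camera accuracy. Its top is at its normal height, so it was not lifted.
- **Panel:** its centre is at about y 105 mm, against 107 mm expected at the fence. That is within the 2 mm calibration and depth noise. I did not check separately for a gap at the fence.
- **Jar, cup and finial:** unmoved, within 1.2 mm between the first and last pictures.
- **Gouge:** I checked this by eye only, and it looks unmoved.

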